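Square up a pile of candle tiles against the stops

TASK

Lay the loose blue tile flat on top of the pile on the squaring board, the same way round as the others. Then tap the pile gently against the board's two stops, in one direction and then the other, until the edges of all five tiles are flush on every side, and leave the squared pile lying on the board. Do not shift the bottle, the tin or the candle.

Things in the scene. Friction and masses are not known exactly. Their poses are not given: they have to be found in the camera images.
- board: Squaring board, fixed to the worktop: plywood, top face 10 mm above the worktop. Origin on the worktop under the working area; the board spans x -85..125 mm and y -95..140 mm of its own frame. Two aluminium stops, 40 mm high, stand on it at right angles: they form a corner towards the board's +x +y, open towards -x and -y. Finger pushes of up to 20 N are gentle enough.
- back_mid (a point): Point fixed to the board at x 60, y -11, z 50 mm: middle setting of the back stop's top edge. The back stop's upright face looks to the board's -x and spans y -80..58 mm; it is set anew each time, up to 14 mm either way along x from this point (not reported: see or feel it), and clamped: rigid up to 100 N.
- side_mid (a point): Point fixed to the board at x 10, y 75, z 50 mm: middle setting of the side stop's top edge. The side stop's upright face looks to the board's -y and spans x -65..85 mm; it is set anew each time, up to 14 mm either way along y from this point (not reported: see or feel it), and clamped: rigid up to 100 N.
- rest: Fixed cork block 30 x 62 x 22 mm high, on which the blue tile lies at the start (the tile's long side along the block's; the tile overhangs it by 13 mm all round). Origin at the centre of its underside.
- tile_1: Bottom tile of the pile, terracotta, lying on the board: flat ceramic candle tile 56 x 88 mm, 7 mm thick, about 80 g, glazed (friction about 0.3); origin at the centre of its underside, x along the 56 mm side, y along the 88 mm side, z up. Clear of the stops at the start, turned up to 0.1 rad against the board.
- tile_2: Second tile of the pile from below, white: flat ceramic candle tile 56 x 88 mm, 7 mm thick, about 80 g, glazed (friction about 0.3); origin at the centre of its underside, x along the 56 mm side, y along the 88 mm side, z up. At the start up to 9 mm off and turned 0.15 rad against the bottom tile; clear of the stops, long side roughly along the board's y.
- tile_3: Third tile from below, terracotta: flat ceramic candle tile 56 x 88 mm, 7 mm thick, about 80 g, glazed (friction about 0.3); origin at the centre of its underside, x along the 56 mm side, y along the 88 mm side, z up. At the start up to 9 mm off and turned 0.15 rad against the bottom tile; clear of the stops, long side roughly along the board's y.
- tile_4: Fourth and top tile of the pile at the start, white: flat ceramic candle tile 56 x 88 mm, 7 mm thick, about 80 g, glazed (friction about 0.3); origin at the centre of its underside, x along the 56 mm side, y along the 88 mm side, z up. At the start up to 9 mm off and turned 0.15 rad against the bottom tile; clear of the stops, long side roughly along the board's y.
- tile_5: The loose fifth tile, blue, lying on the cork block at the start, its top 29 mm above the worktop: flat ceramic candle tile 56 x 88 mm, 7 mm thick, about 80 g, glazed (friction about 0.3); origin at the centre of its underside, x along the 56 mm side, y along the 88 mm side, z up.
- scent_bottle: Bystander: small brown dropper bottle, 33 mm wide, 102 mm tall, standing behind the back stop; origin at the centre of its underside.
- small_tin: Bystander: small round grey tin, 62 mm wide, 38 mm tall; origin at the centre of its underside.
- candle: Bystander: white round candle, 75 mm wide, 102 mm tall with wick; origin at the centre of its underside.

How it is judged:
At the end, for the whole second after the job is handed in: All five tiles lie in one pile on the board, the blue one flat on top (its underside 28 mm above the bottom tile's, within 1.5 mm); every tile's centre is within 2 mm of the bottom tile's along both its sides and is turned less than 0.035 rad against it; all at rest (x of tile_2 in the frame of tile_1 between -0.002 and 0.002 m and y of tile_2 in the frame of tile_1 between -0.002 and 0.002 m and angle between the x axis of each of tile_2, tile_3, tile_4, tile_5 and the x axis of tile_1, either way round below 0.035 rad and x of tile_3 in the frame of tile_1 between -0.002 and 0.002 m and y of tile_3 in the frame of tile_1 between -0.002 and 0.002 m and x of tile_4 in the frame of tile_1 between -0.002 and 0.002 m and y of tile_4 in the frame of tile_1 between -0.002 and 0.002 m and x of tile_5 in the frame of tile_1 between -0.002 and 0.002 m and y of tile_5 in the frame of tile_1 between -0.002 and 0.002 m and z of tile_5 in the frame of tile_1 between 0.0265 and 0.0295 m and z of tile_1 in the frame of board between 0.008 and 0.012 m and angle between tile_5's own z axis and vertical below 0.05 rad and linear speed of each of tile_1, tile_2, tile_3, tile_4, tile_5 below 0.01 m/s); the robot touches nothing.
It fails at once if the bottle is shifted by more than 20 mm or knocked over (distance of scent_bottle from where it was at the start of the episode above 0.02 m or angle between scent_bottle's own z axis and vertical above 0.5 rad).
It fails at once if the tin is shifted by more than 20 mm or knocked over (distance of small_tin from where it was at the start of the episode above 0.02 m or angle between small_tin's own z axis and vertical above 0.5 rad).
It fails at once if the candle is shifted by more than 20 mm or knocked over (distance of candle from where it was at the start of the episode above 0.02 m or angle between candle's own z axis and vertical above 0.5 rad).
It fails at once if something is pressed or knocked against the board or its stops with more than 80 N (contact force between board and anything else above 80 N).
It also fails if it takes over 69 s, if anything falls off the work surface, if the arm or the gripper's body presses on something with over 40 N, if the wrist force passes 120 N, or if a joint passes its speed limit or range.

ROBOT

A 7-joint arm with a two-finger parallel gripper is mounted at the origin on a cart in front of the work surface, level with it; the furniture and walls round the work are solid. World frame = base frame: x ahead of the robot, y to its left, z up, the work surface at z = 0. Lengths are in m, angles in rad, forces in N, time in s.
With the tool pointing down it reaches from about 0.4 to 0.85 m from the base axis. Payload 4.5 kg.
Tool frame: the origin (TCP) lies where the fingers leave the gripper's body, on its centre line; the fingertips stand 64 mm ahead of it and the grasp point (between the pads) lies 45 mm ahead of it; z points along the fingers, y is the line along which they close (so a half turn about z gives the same grasp; the last joint's range is limited). The gripper opens to 88 mm and grips with 3 to 60 N. Pads are 18 mm wide; open, the fingers measure 123 mm over their backs; the gripper's body (75 mm by 187 mm) begins 45 mm behind the grasp point.
Start: joints at [-1.069, 0.689, -0.195, 1.565, 0.157, 0.902, -0.215], TCP at [0.282, 0.558, 0.303] pointing down, gripper open.
Joint ranges: [-3.01, 3.01], [-0.46, 2.08], [-1.47, 1.51], [0.13, 2.56], [-1, 4.14], [0.04, 2.09], [-2.66, 2.66]. Speed limits (rad/s): [2.57, 2.57, 3.14, 3.14, 3.14, 3.14, 3.14].

INTERFACE

Orientations are given as a unit quaternion [x, y, z, w].
In Python, from cell import manip, cams gives the robot as it stands.
- The arm moves only by the tool move_arm, never from a script. Its argument "moves" is a list of rows, each a list of 3 entries, a list of its own where there are three numbers: the gripper's target within -1 to 1 (shut at 1, half-way at 0, fully open at -1), then the shift along the tool's x, y, z in cm, then the turn about the tool's z in rad. A call has 1 to 10 rows; each row is the pose to reach, as a shift and turn from the pose commanded when the call began, along the tool's axes at that moment; what a row does not reach only later rows make up. A row lasts 1/8 s, in which the tool goes at most 62.5 mm and 10.7 degrees, less where a joint would pass 70% of its speed; a pose out of reach is approached as far as the arm can. A call with a gripper value outside its range is refused whole. The fingers move at their own pace and stop on an object; "grip_force" is the grip in N (left out, the last holds). Time passes only in rows, so rows that repeat a pose let the fingers close. It gives the time, the measured TCP pose, the force, the opening and the grip force at its end, in the units of the state.
- manip.observe(): the state, without advancing time (a new reading comes with each control period).
- cams.get_image(name): name is "scene" or "top" or "wrist"; returns a dict with "pixels" (420x560x3 uint8, red, green, blue), "fovy" (degrees; the focal length in pixels is half the picture's height over the tangent of half this angle, whatever the lens; pixels are square), "cx", "cy" (the principal point, pixels), "rvec" (rotation vector, rad) and "tvec" (3), from world to camera coordinates, as OpenCV has them. Camera axes: x right, y down, z forward; pixel columns grow to the right and rows downward; lengths in m; the calibration is good to about 2 mm. The wrist camera is an equidistant fisheye: a pixel r from the principal point sees the ray r / f radians off the axis. A picture is of the moment at which its call begins. There is no depth.
- manip.close_job(): hands the job in; it is judged then, once.
The state is a dict: "time": time; "qpos": joint angles; "joint_vel": joint speeds; "joint_efforts": joint torques, N m; "position": TCP position; "tcp_rot": TCP orientation; "contact_force": force on the tool from outside, world axes, zero at the start; "ft_torque": the same for the moment, N m; "finger_gap": finger opening in m; "finger_force": force on a finger pad.
Only numpy, scipy, OpenCV 4.12 (cv2) and the standard library are available. Lean on these libraries where they do the work, as an engineer would, in place of code of your own. Each camera call takes 0.05 s, during which the arm holds its last target. There are 200 camera calls.

## Working session

There is one attempt and no reset: what is moved stays moved. The work goes in short steps, Python scripts to look and compute and a tool call to move; the robot and the scene stay as the last step left them, time stands still between calls to the robot, and variables do not carry over. Pictures are saved under pics/ and viewed, at most 10 in all, crops included, and the job is handed in when it is done.

Besides the shell and the picture viewer there is one more tool, called after "Call:" as a command line: name --argument value ..., lists and objects as JSON in quotes. move_arm: Moves the arm, as the interface text tells. Its arguments: {"type":"object","properties":{"moves":{"type":"array","items":{"type":"array"}},"grip_force":{"type":"number"}},"required":["moves"]}

```bash
mkdir -p pics
cat > h.py <<'E'
import numpy as np, cv2
from cell import manip, cams
def cam(n):
    d=cams.get_image(n); R=cv2.Rodrigues(np.array(d["rvec"],float))[0]; t=np.array(d["tvec"],float).ravel()
    return dict(img=np.array(d["pixels"]),f=210/np.tan(np.radians(d["fovy"])/2),c=np.array([d["cx"],d["cy"]]),R=R,t=t,fish=n=="wrist")
def save(c,name): cv2.imwrite("pics/"+name,c["img"][:,:,::-1])
def px2w(c,uv,z):
    a=(np.array(uv,float)-c["c"])/c["f"]
    if c["fish"]:
        r=np.hypot(*a); d=np.array([*(a/r*np.sin(r)),np.cos(r)]) if r>0 else np.array([0,0,1.])
    else: d=np.array([*a,1])
    o=-c["R"].T@c["t"]; d=c["R"].T@d
    return o+d*(z-o[2])/d[2]
E
python3 - <<'E'
from h import *
print(manip.observe())
for n in("scene","top"):
    c=cam(n); save(c,n+"1.png"); print(n,-c["R"].T@c["t"])
    import pickle; pickle.dump(c,open(n+"1.pkl","wb"))
E
```

```text
{'time': 0.0, 'qpos': array([-1.06919372,  0.68998137, -0.19455089,  1.56636284,  0.15730249,
        0.90250371, -0.21504532]), 'joint_vel': array([-0.00039938,  0.00013122, -0.00067146, -0.0005795 ,  0.00010224,
       -0.00203446,  0.00025716]), 'joint_efforts': array([ 8.39677559e-04, -5.27554071e+01, -1.26672439e+00, -1.53435820e+01,
       -5.26903197e-02,  6.62354840e-03,  1.72882551e-04]), 'position': array([0.28161213, 0.55736918, 0.30190749]), 'tcp_rot': array([ 2.31690866e-01,  9.72789020e-01, -9.16642066e-04, -1.58936849e-04]), 'contact_force': array([ 0.42316009,  0.10083988, -0.61366224]), 'ft_torque': array([ 0.00741141, -0.02037693, -0.00982067]), 'finger_force': 0.0, 'finger_gap': 0.08818597398365505}
scene [-0.6200235   0.89083359  1.02341034]
top [-0.11647933  0.07821912  1.50567828]
```

View pics/top1.png

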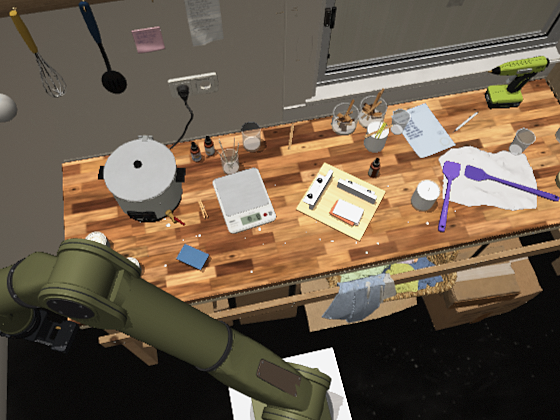

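View pics/scene1.png

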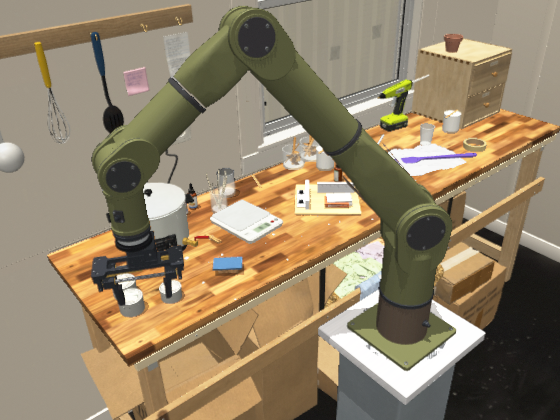

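The top view shows the blue tile near (193,256), the board with corners near (328,163), (386,184), (360,238) and (297,209), the pile near (347,210), the bottle at (375,168) and the candle at (425,195). I'll enlarge both areas to measure them.

Run:
```python
from h import *; import pickle
c=pickle.load(open("top1.pkl","rb")); im=c["img"][:,:,::-1]
a=cv2.resize(im[155:245,290:395],None,fx=6,fy=6,interpolation=cv2.INTER_CUBIC)
cv2.imwrite("pics/b1.png",a)
hsv=cv2.cvtColor(c["img"],cv2.COLOR_RGB2HSV)
m=cv2.inRange(hsv,(98,90,50),(118,255,255)); m[:235]=0;m[275:]=0;m[:,:165]=0;m[:,225:]=0
r=cv2.minAreaRect(cv2.findNonZero(m)); b=cv2.boxPoints(r); W=np.array([px2w(c,p,.029) for p in b]); print(b,W.round(4),W.mean(0),np.linalg.norm(W[1]-W[0]),np.linalg.norm(W[2]-W[1]))
for n,p,z in[("board",(328,163),.01),("b",(386,184),.01),("b",(360,238),.01),("b",(297,209),.01),("bottle",(375,168),.05),("candle",(426,190),.1)]: print(n,px2w(c,p,z).round(4))
```

```text
[[176.21649 258.76288]
 [183.06186 243.36081]
 [208.20618 254.53607]
 [201.36081 269.93814]] [[0.5089 0.2518 0.029 ]
 [0.5561 0.224  0.029 ]
 [0.5016 0.1521 0.029 ]
 [0.4556 0.1807 0.029 ]] [0.50554508 0.20216967 0.029     ] 0.05487113106693049 0.09022223742961902
board [ 0.7593 -0.308   0.01  ]
b [ 0.6359 -0.4798  0.01  ]
b [ 0.4618 -0.3351  0.01  ]
b [ 0.6074 -0.1605  0.01  ]
bottle [ 0.6831 -0.4478  0.05  ]
candle [ 0.5425 -0.5642  0.1   ]
```

View pics/b1.png

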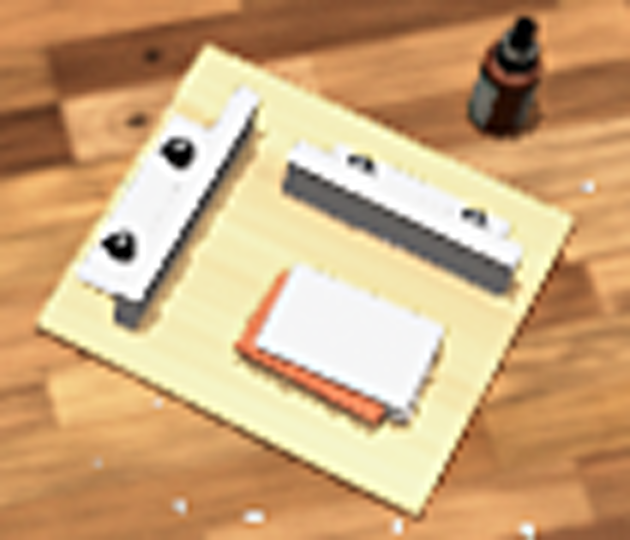

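```bash
cat >> h.py <<'E'
def plan(x,y,z,ang):
    "shift (cm, tool axes) and turn so TCP is at xyz with tool y at world angle ang"
    from scipy.spatial.transform import Rotation as Ro
    s=manip.observe(); R=Ro.from_quat(s["tcp_rot"]).as_matrix()
    cur=np.arctan2(R[1,1],R[0,1]); d=(ang-cur+np.pi)%(2*np.pi)-np.pi
    print("t",s["time"],"shift",(R.T@(np.array([x,y,z])-s["position"])*100).round(2),"turn",round(-d,3),"cur",round(cur,3))
E
python3 - <<'E'
from h import *; import pickle
c=pickle.load(open("top1.pkl","rb")); C=lambda u,v,z:px2w(c,(290+u/6-.4,155+v/6-.4),z)[:2]
P=np.array([C(208,43,.01),C(573,215,.01),C(418,515,.01),C(38,328,.01)]) # (+x+y),(+x-y),(-x-y),(-x+y)
L=np.array([[125,140],[125,-95],[-85,-95],[-85,140]])/1000
A=P-P.mean(0);B=L-L.mean(0); th=np.arctan2((B[:,0]*A[:,1]-B[:,1]*A[:,0]).sum(),(B*A).sum())
R=np.array([[np.cos(th),-np.sin(th)],[np.sin(th),np.cos(th)]]); o=P.mean(0)-R@L.mean(0)
print("th",th,"o",o,"res",(P-(L@R.T+o)).round(4).tolist())
b=lambda *a:(R.T@(C(*a)-o)).round(4)
print("bottle",b(497,130,0)); print("back stop top edge",b(283,170,.05),b(518,255,.05)); print("side",b(262,105,.05),b(135,300,.05))
print("top tile",[b(u,v,.038).tolist() for u,v in((295,265),(443,325),(405,408),(255,348))],"t1",b(243,350,.017),b(378,428,.017))
plan(.5055,.2022,.22,-.57)
E
```

```text
th -0.7231664838477754 o [ 0.5803191  -0.31678493] res [[0.0003, -0.0021], [0.0014, 0.0018], [0.0004, 0.0015], [-0.0021, -0.0012]]
bottle [ 0.1612 -0.0315]
back stop top edge [0.0484 0.0572] [ 0.0629 -0.0784]
side [0.0804 0.0858] [-0.0638  0.0917]
top tile [[0.0043, 0.0269], [0.0103, -0.0596], [-0.0453, -0.0626], [-0.0522, 0.0236]] t1 [-0.0461  0.0316] [-0.0528 -0.0534]
t 0.1 shift [-35.99 -21.6    8.24] turn 1.673 cur 1.103
```

Call:
move_arm --moves '[[-1,[-36,-21.6,8.2],1.67],[-1,[-36,-21.6,8.2],1.67],[-1,[-36,-21.6,8.2],1.67],[-1,[-36,-21.6,8.2],1.67],[-1,[-36,-21.6,8.2],1.67],[-1,[-36,-21.6,8.2],1.67],[-1,[-36,-21.6,8.2],1.67],[-1,[-36,-21.6,8.2],1.67],[-1,[-36,-21.6,8.2],1.67],[-1,[-36,-21.6,8.2],1.67]]' --grip_force 15

```text
time: 1.35
position: [0.5056, 0.2028, 0.2204]
tcp_rot: [0.876, 0.482, -0.0, 0.0]
contact_force: [0.1, -0.1, -1.2]
finger_gap: 0.0885
finger_force: 0.0
```

Run:
```python
from h import *
c=cam("wrist"); save(c,"w1.png"); print(-c["R"].T@c["t"],manip.observe()["position"])
hsv=cv2.cvtColor(c["img"],cv2.COLOR_RGB2HSV)
m=cv2.inRange(hsv,(98,110,50),(118,255,255)); m=cv2.morphologyEx(m,cv2.MORPH_OPEN,np.ones((5,5)))
n,l,s,ce=cv2.connectedComponentsWithStats(m); k=1+s[1:,4].argmax(); print(s[k],ce[k])
q=cv2.findContours((l==k).astype(np.uint8),0,1)[0][0][:,0]
W=np.array([px2w(c,p,.029)[:2] for p in q]).astype(np.float32)*1000
r=cv2.minAreaRect(W); print(r)
plan(.5055,.2022,.22,-.57)
```

```text
[0.54247701 0.26205056 0.30256121] [0.50549958 0.20292979 0.22046814]Traceback (most recent call last):
  File "<stdin>", line 5, in <module>
ValueError: attempt to get argmax of an empty sequence
```

View pics/w1.png

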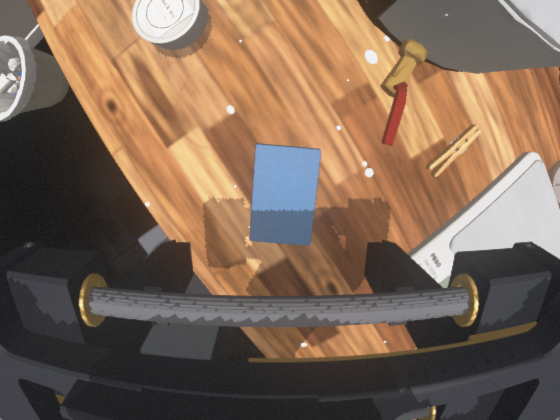

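The blue tile is fully visible, with corners at (257,144), (320,150), (311,245) and (250,240). The grey tin is at (168,15), well away from it.

Run:
```python
from h import *
c=cam("wrist"); hsv=cv2.cvtColor(c["img"],cv2.COLOR_RGB2HSV); print(hsv[180,285],hsv[230,285])
m=cv2.inRange(hsv,(95,80,30),(125,255,255)); m=cv2.morphologyEx(m,cv2.MORPH_OPEN,np.ones((3,3))); m[260:]=0
n,l,s,ce=cv2.connectedComponentsWithStats(m); k=l[180,285]; print(s[k])
q=cv2.findContours((l==k).astype(np.uint8),0,1)[0][0][:,0]
W=lambda Q:np.array([px2w(c,p,.029)[:2] for p in Q]).astype(np.float32)*1000
print(cv2.minAreaRect(W(q))); print(cv2.minAreaRect(W([(257,144),(320,150),(311,245),(250,240)])))
print(px2w(c,(168,15),.038))
```

```text
[106  96 207] [107  84 134]
[ 252  145   68  100 5280]
((509.36212158203125, 201.45309448242188), (86.09551239013672, 54.391212463378906), 52.72657012939453)
((510.2930603027344, 200.52574157714844), (86.63199615478516, 55.770755767822266), 52.669708251953125)
[0.51255055 0.38886929 0.038     ]
```

Run:
```python
from h import *
plan(.5095,.201,.0865,-.651)
```

```text
t 1.45 shift [ 0.05  0.44 13.4 ] turn 0.088 cur -0.563
```

Call:
move_arm --moves '[[-1,[0,0.4,6],0.09],[-1,[0,0.4,10],0.09],[-1,[0,0.4,12.5],0.09],[-1,[0,0.4,13.4],0.09],[-1,[0,0.4,13.4],0.09],[0.6,[0,0.4,13.4],0.09],[0.6,[0,0.4,13.4],0.09],[0.6,[0,0.4,13.4],0.09],[0.6,[0,0.4,13.4],0.09],[0.6,[0,0.4,13.4],0.09]]' --grip_force 15

```text
time: 2.7
position: [0.5094, 0.2007, 0.0872]
tcp_rot: [0.897, 0.441, 0.0, -0.0]
contact_force: [-0.8, -1.0, 5.5]
finger_gap: 0.0561
finger_force: 15.0
```

```bash
cat >> h.py <<'E'
th=-.7232; o=np.array([.5803,-.3168]); Rb=np.array([[np.cos(th),-np.sin(th)],[np.sin(th),np.cos(th)]])
def bplan(bx,by,z,a=th): w=Rb@[bx,by]+o; print(w); plan(*w,z,a)
E
python3 - <<'E'
from h import *
bplan(-.021,-.1,.22)
E
```

```text
[ 0.49837776 -0.37787166]
t 2.7 shift [-46.48  34.47 -13.31] turn 0.066 cur -0.657
```

Call:
move_arm --moves '[[0.6,[0,0,-5],0],[0.6,[-2,1.5,-10],0],[0.6,[-46.5,34.5,-13.3],0.07],[0.6,[-46.5,34.5,-13.3],0.07],[0.6,[-46.5,34.5,-13.3],0.07],[0.6,[-46.5,34.5,-13.3],0.07],[0.6,[-46.5,34.5,-13.3],0.07],[0.6,[-46.5,34.5,-13.3],0.07],[0.6,[-46.5,34.5,-13.3],0.07],[0.6,[-46.5,34.5,-13.3],0.07]]'

```text
time: 3.95
position: [0.4988, -0.3252, 0.2162]
tcp_rot: [0.912, 0.41, -0.0, -0.0]
contact_force: [0.6, -0.7, -1.0]
finger_gap: 0.0556
finger_force: 15.0
```

Call:
move_arm --moves '[[0.6,[0,0,0],0],[0.6,[0,0,0],0],[0.6,[0,0,0],0],[0.6,[0,0,0],0]]'

```text
time: 4.45
position: [0.4998, -0.3217, 0.2163]
tcp_rot: [0.912, 0.411, 0.0, -0.001]
contact_force: [0.3, -0.6, -0.7]
finger_gap: 0.0557
finger_force: 15.0
```

Run:
```python
from h import *; import pickle
c=cam("wrist"); save(c,"w2.png"); pickle.dump(c,open("w2.pkl","wb"))
bplan(-.021,-.1,.22)
```

```text
[ 0.49837776 -0.37787166]
t 4.5 shift [-4.27  3.6  -0.37] turn -0.002 cur -0.725
```

View pics/w2.png

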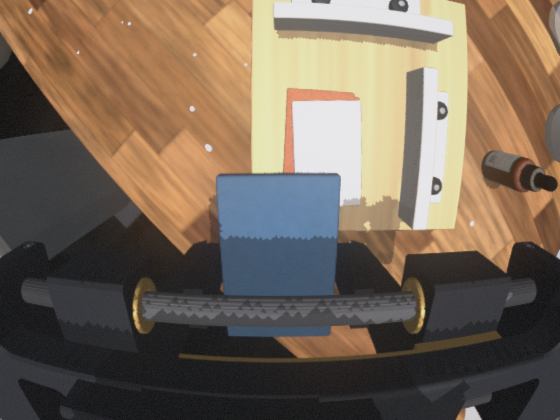

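Run:
```python
from h import *; import pickle
c=pickle.load(open("w2.pkl","rb"))
b=lambda u,v,z:(Rb.T@(px2w(c,(u,v),z)[:2]-o)*1000).round(1)
print("top4",[b(u,v,.038) for u,v in((293,100),(361,98),(360,205))],"t",b(288,88,.031),b(288,88,.017),b(356,92,.031))
print("side",b(273,28,.05),b(452,37,.05),"back",b(424,68,.05),b(412,228,.05))
print("board corner",b(465,3,.01),b(455,229,.01),b(252,10,.01))
s=manip.observe(); print("tcp",Rb.T@(s["position"][:2]-o)*1000,"blue",b(218,175,.1583),b(340,173,.1583))
```

```text
top4 [array([-46.3,  25.7]), array([ 8.7, 29.1]), array([ 11.5, -60.3])] t [-50.  36.] [-49.6  37.2] [ 6.1 34.4]
side [-61.8  81.8] [86.7 88.2] back [59.1 57.2] [ 57.2 -77.5]
board corner [128.4 141.1] [127.6 -94.3] [-81.1 110.9]
tcp [-56.90146711 -57.25578176] blue [-84.4 -12.8] [-30.4 -11.9]
```

Run:
```python
from h import *
bplan(-.019,-.015,.1045)
```

```text
[ 0.55612905 -0.31547142]
t 4.5 shift [ 4.23  3.79 11.19] turn -0.002 cur -0.725
```

Call:
move_arm --moves '[[0.6,[4.2,3.8,2],0],[0.6,[4.2,3.8,7],0],[0.6,[4.2,3.8,9],0],[0.6,[4.2,3.8,10],0],[0.6,[4.2,3.8,10.6],0],[0.6,[4.2,3.8,11],0],[0.6,[4.2,3.8,11.2],0],[0.6,[4.2,3.8,11.2],0],[0.6,[4.2,3.8,11.2],0]]'

```text
time: 5.62
position: [0.5558, -0.3174, 0.1048]
tcp_rot: [0.912, 0.409, 0.0, 0.0]
contact_force: [-0.2, 0.6, -0.9]
finger_gap: 0.0554
finger_force: 15.0
```

Call:
move_arm --moves '[[0.6,[0,0,0.1],0],[0.6,[0,0,0.15],0],[0.6,[0,0,0.2],0],[0.6,[0,0,0.2],0]]'

```text
time: 6.12
position: [0.5557, -0.3173, 0.1032]
tcp_rot: [0.912, 0.409, 0.0, 0.0]
contact_force: [-0.9, 1.7, 5.6]
finger_gap: 0.0555
finger_force: 15.0
```

Call:
move_arm --moves '[[-0.5,[0,0,0.1],0],[-0.6,[0,0,0.1],0],[-0.6,[0,0,0.1],0],[-0.6,[0,0,-1],0],[-0.6,[0,0,-5],0],[-0.6,[-4,0,-9],0],[-0.6,[-9,0,-10],0],[-0.6,[-9,0,-10],0],[-0.6,[-9,0,-10],0],[-0.6,[-9,0,-10],0]]'

```text
time: 7.38
position: [0.497, -0.3828, 0.2021]
tcp_rot: [0.912, 0.411, 0.001, -0.001]
contact_force: [-0.4, 0.4, 0.1]
finger_gap: 0.0703
finger_force: 0.0
```

Run:
```python
from h import *; import pickle
c=cam("wrist"); save(c,"w3.png"); pickle.dump(c,open("w3.pkl","wb"))
```

```text
(no output)
```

View pics/w3.png

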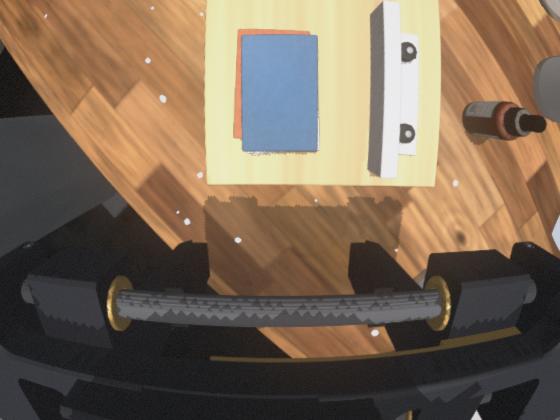

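Blue lies flat on the pile, with corners at (242,36), (318,35), (319,151) and (243,152). Next I push toward the back stop with the fingers shut.

Run:
```python
from h import *; import pickle
c=pickle.load(open("w3.pkl","rb"))
b=lambda u,v,z:(Rb.T@(px2w(c,(u,v),z)[:2]-o)*1000).round(1)
print("blue",[b(*p,.045) for p in((242,36),(318,35),(319,151),(243,152))],"back",b(387,2,.05),b(382,175,.05),"base",b(371,20,.01),b(370,170,.01))
bplan(-.085,-.013,.0775)
```

```text
blue [array([-45.9,  26. ]), array([ 9.5, 26.8]), array([ 10.7, -60.4]), array([-45.6, -61.2])] back [61.8 57. ] [ 59. -77.] base [60.2 53.3] [ 60.8 -79.8]
[ 0.50797296 -0.27029409]
t 7.425 shift [ 9.15 -6.63 12.47] turn -0.001 cur -0.724
```

Call:
move_arm --moves '[[1,[5,-6.6,0],0],[1,[9.2,-6.6,2],0],[1,[9.2,-6.6,5],0],[1,[9.2,-6.6,9],0],[1,[9.2,-6.6,11],0],[1,[9.2,-6.6,12],0],[1,[9.2,-6.6,12.4],0],[1,[9.2,-6.6,12.4],0],[1,[9.2,-6.6,12.4],0]]' --grip_force 20

```text
time: 8.55
position: [0.5081, -0.2723, 0.0793]
tcp_rot: [0.912, 0.409, 0.001, 0.001]
contact_force: [-0.2, 0.3, -0.2]
finger_gap: 0.0004
finger_force: 0.0
```

Call:
move_arm --moves '[[1,[0,0.6,0],0],[1,[0,1.2,0],0],[1,[0,1.6,0],0],[1,[0,2.0,0],0],[1,[0,2.4,0],0],[1,[0,2.8,0],0],[1,[0,3.2,0],0],[1,[0,3.6,0],0],[1,[0,4.0,0],0],[1,[0,4.3,0],0]]'

```text
time: 9.8
position: [0.54, -0.3007, 0.0784]
tcp_rot: [0.912, 0.409, 0.0, -0.0]
contact_force: [-1.0, 0.8, 0.4]
finger_gap: 0.0005
finger_force: 0.9
```

Run:
```python
from h import *
s=manip.observe(); print(s["finger_gap"],Rb.T@(s["position"][:2]-o),Rb.T@s["contact_force"][:2])
```

```text
0.0005006913861379016 [-0.04086621 -0.01456728] [-1.27612376 -0.01236077]
```

Call:
move_arm --moves '[[1,[0,0.3,0],0],[1,[0,0.6,0],0],[1,[0,0.9,0],0],[1,[0,1.2,0],0],[1,[0,1.5,0],0],[1,[0,1.7,0],0],[1,[0,1.9,0],0],[1,[0,2.1,0],0],[1,[0,2.2,0],0]]'

```text
time: 10.92
position: [0.5564, -0.3151, 0.0784]
tcp_rot: [0.912, 0.41, 0.0, -0.0]
contact_force: [-1.9, 1.5, 0.2]
finger_gap: 0.0
finger_force: 1.1
```

Call:
move_arm --moves '[[1,[0,0.1,0],0],[1,[0,0.2,0],0],[1,[0,0.3,0],0],[1,[0,0.3,0],0]]'

```text
time: 11.42
position: [0.5583, -0.3167, 0.0783]
tcp_rot: [0.912, 0.41, -0.0, -0.0]
contact_force: [-2.7, 3.7, 2.1]
finger_gap: 0.0004
finger_force: 2.2
```

Run:
```python
from h import *
s=manip.observe(); print(s["time"],Rb.T@(s["position"][:2]-o),Rb.T@s["contact_force"][:2])
```

```text
11.425 [-0.01654891 -0.01444806] [-4.47868941  1.00169043]
```

Call:
move_arm --moves '[[1,[0,0.1,0],0],[1,[0,0.2,0],0],[1,[0,0.2,0],0]]'

```text
time: 11.8
position: [0.5601, -0.3185, 0.0784]
tcp_rot: [0.912, 0.409, 0.0, 0.0]
contact_force: [-2.9, 3.3, 1.3]
finger_gap: 0.0007
finger_force: 1.9
```

Run:
```python
from h import *
s=manip.observe(); print(s["time"],Rb.T@(s["position"][:2]-o),Rb.T@s["contact_force"][:2])
```

```text
11.8 [-0.01402609 -0.01467364] [-4.35661365  0.61136984]
```

Call:
move_arm --moves '[[1,[0,0.1,0],0],[1,[0,0.2,0],0],[1,[0,0.3,0],0],[1,[0,0.3,0],0]]'

```text
time: 12.3
position: [0.5605, -0.3188, 0.0783]
tcp_rot: [0.912, 0.41, -0.001, -0.002]
contact_force: [-7.6, 7.1, 5.9]
finger_gap: 0.0
finger_force: 5.3
```

Run:
```python
from h import *
s=manip.observe(); print(s["time"],Rb.T@(s["position"][:2]-o),Rb.T@s["contact_force"][:2])
```

```text
12.3 [-0.01350022 -0.01464704] [-10.39069362   0.31470519]
```

Call:
move_arm --moves '[[1,[0,-0.5,0],0],[1,[0,-2,0],0],[1,[-4,-2,0],0],[1,[-7.2,-2,0],0],[1,[-7.2,-1,0],0],[1,[-7.2,2,0],0],[1,[-7.2,4,0],0],[1,[-7.2,4,0],0],[1,[-7.2,4,0],0]]'

```text
time: 13.42
position: [0.5444, -0.4, 0.0783]
tcp_rot: [0.912, 0.41, 0.0, -0.0]
contact_force: [0.0, 0.3, -0.5]
finger_gap: 0.0005
finger_force: 0.0
```

Run:
```python
from h import *; import pickle
s=manip.observe(); print(s["time"],s["position"][2],Rb.T@(s["position"][:2]-o),Rb.T@s["contact_force"][:2])
c=cam("wrist"); save(c,"w4.png"); pickle.dump(c,open("w4.pkl","wb"))
```

```text
13.425 0.07827250592321995 [ 0.02817809 -0.08614442] [-0.18512118  0.23459499]
```

View pics/w4.png

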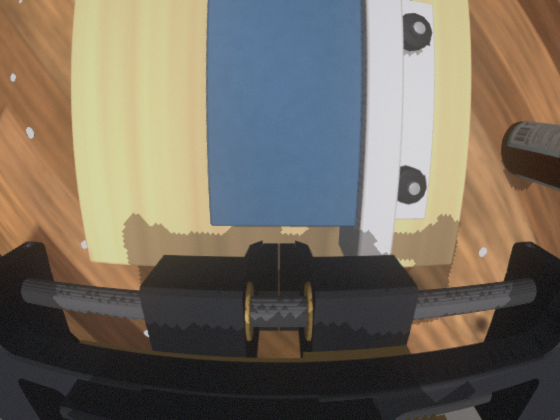

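The blue tile now lies along the back stop, its right edge at u≈358 and the stop's face at u≈363. Next is the push toward the side stop.

Call:
move_arm --moves '[[1,[0.6,0,0],0],[1,[1.1,0,0],0],[1,[1.6,0,0],0],[1,[2.0,0,0],0],[1,[2.4,0,0],0],[1,[2.8,0,0],0],[1,[3.2,0,0],0],[1,[3.6,0,0],0],[1,[4.0,0,0],0],[1,[4.4,0,0],0]]'

```text
time: 14.72
position: [0.5737, -0.3677, 0.0784]
tcp_rot: [0.912, 0.41, 0.0, -0.0]
contact_force: [-1.5, -0.7, 0.2]
finger_gap: 0.0003
finger_force: 0.9
```

Call:
move_arm --moves '[[1,[0.4,0,0],0],[1,[0.8,0,0],0],[1,[1.1,0,0],0],[1,[1.4,0,0],0],[1,[1.7,0,0],0],[1,[1.9,0,0],0],[1,[2.1,0,0],0],[1,[2.2,0,0],0]]'

```text
time: 15.72
position: [0.5881, -0.3516, 0.0784]
tcp_rot: [0.912, 0.409, -0.0, 0.0]
contact_force: [-2.4, -1.5, 0.4]
finger_gap: 0.0005
finger_force: 1.1
```

Run:
```python
from h import *
s=manip.observe(); print(s["time"],Rb.T@(s["position"][:2]-o),Rb.T@s["contact_force"][:2])
```

```text
15.725 [ 0.02882094 -0.02092306] [-0.81442839 -2.77668193]
```

Call:
move_arm --moves '[[1,[0.1,0,0],0],[1,[0.2,0,0],0],[1,[0.3,0,0],0],[1,[0.4,0,0],0],[1,[0.4,0,0],0]]'

```text
time: 16.35
position: [0.5909, -0.3483, 0.0784]
tcp_rot: [0.912, 0.41, 0.0, -0.0]
contact_force: [-2.1, -1.3, -0.9]
finger_gap: 0.0003
finger_force: 0.9
```

Run:
```python
from h import *
s=manip.observe(); print(s["time"],Rb.T@(s["position"][:2]-o),Rb.T@s["contact_force"][:2])
```

```text
16.35 [ 0.02882765 -0.0165682 ] [-0.76132178 -2.36879544]
```

Call:
move_arm --moves '[[1,[0.1,0,0],0],[1,[0.2,0,0],0],[1,[0.3,0,0],0],[1,[0.4,0,0],0],[1,[0.4,0,0],0]]'

```text
time: 16.98
position: [0.5936, -0.3453, 0.0784]
tcp_rot: [0.912, 0.41, 0.0, -0.0]
contact_force: [-1.4, -1.7, -0.7]
finger_gap: 0.0002
finger_force: 1.2
```

Run:
```python
from h import *
s=manip.observe(); print(s["time"],Rb.T@(s["position"][:2]-o),Rb.T@s["contact_force"][:2])
```

```text
16.975 [ 0.02886348 -0.01254939] [ 0.05705186 -2.17912944]
```

Call:
move_arm --moves '[[1,[0.1,0,0],0],[1,[0.2,0,0],0],[1,[0.3,0,0],0],[1,[0.4,0,0],0],[1,[0.4,0,0],0]]'

```text
time: 17.6
position: [0.5952, -0.3435, 0.0784]
tcp_rot: [0.912, 0.409, -0.001, 0.0]
contact_force: [-4.1, -2.5, -0.2]
finger_gap: 0.0004
finger_force: 2.7
```

Run:
```python
from h import *
s=manip.observe(); print(s["time"],Rb.T@(s["position"][:2]-o),Rb.T@s["contact_force"][:2])
```

```text
17.6 [ 0.02883544 -0.01021284] [-1.44855366 -4.57509044]
```

Call:
move_arm --moves '[[1,[0.1,0,0],0],[1,[0.2,0,0],0],[1,[0.3,0,0],0],[1,[0.3,0,0],0]]'

```text
time: 18.1
position: [0.5954, -0.3431, 0.0784]
tcp_rot: [0.913, 0.409, -0.003, 0.001]
contact_force: [-6.1, -6.0, 1.7]
finger_gap: 0.0002
finger_force: 4.5
```

Run:
```python
from h import *
s=manip.observe(); print(s["time"],Rb.T@(s["position"][:2]-o),Rb.T@s["contact_force"][:2])
```

```text
18.1 [ 0.02871823 -0.0097461 ] [-0.57188915 -8.54005374]
```

Call:
move_arm --moves '[[1,[-0.6,0,0],0],[1,[-2.5,0,0],0],[1,[-2.5,-4,0],0],[1,[-2.5,-7,0],0],[1,[-1,-7,0],0],[1,[3,-7,0],0],[1,[5,-7,0],0],[1,[5,-6,0],0],[1,[5,-5.6,0],0],[1,[5,-5.2,0],0]]'

```text
time: 19.35
position: [0.5916, -0.2707, 0.0784]
tcp_rot: [0.913, 0.408, -0.001, 0.0]
contact_force: [-0.5, -0.4, 0.0]
finger_gap: 0.0003
finger_force: 0.0
```

Call:
move_arm --moves '[[1,[0,0.2,0],0],[1,[0,0.4,0],0],[1,[0,0.6,0],0],[1,[0,0.8,0],0],[1,[0,0.9,0],0]]'

```text
time: 19.98
position: [0.5993, -0.2744, 0.0784]
tcp_rot: [0.912, 0.41, 0.0, -0.0]
contact_force: [-0.6, 0.0, -0.2]
finger_gap: 0.0003
finger_force: 0.3
```

Run:
```python
from h import *
s=manip.observe(); print(s["time"],Rb.T@(s["position"][:2]-o),Rb.T@s["contact_force"][:2])
```

```text
19.975 [-0.01386827  0.04437058] [-0.44150369 -0.36783553]
```

Call:
move_arm --moves '[[1,[0,0.1,0],0],[1,[0,0.2,0],0],[1,[0,0.3,0],0],[1,[0,0.4,0],0],[1,[0,0.4,0],0]]'

```text
time: 20.6
position: [0.6, -0.2749, 0.0782]
tcp_rot: [0.912, 0.41, -0.002, -0.003]
contact_force: [-6.4, 5.5, 6.7]
finger_gap: 0.0002
finger_force: 5.2
```

Run:
```python
from h import *
s=manip.observe(); print(s["time"],Rb.T@(s["position"][:2]-o),Rb.T@s["contact_force"][:2])
```

```text
20.6 [-0.01298374  0.04441455] [-8.46821954 -0.15022729]
```

Call:
move_arm --moves '[[1,[0,-0.7,0],0],[1,[0,-2.5,0],0],[1,[-4,-2.5,0],0],[1,[-7.5,-2.5,0],0],[1,[-7.5,0,0],0],[1,[-7.5,4,0],0],[1,[-7.5,4,0],0],[1,[-6.5,4,0],0],[1,[-6,4,0],0],[1,[-5.7,4,0],0]]'

```text
time: 21.85
position: [0.5944, -0.3447, 0.0783]
tcp_rot: [0.912, 0.41, 0.0, -0.0]
contact_force: [-0.3, -0.7, 0.6]
finger_gap: 0.0006
finger_force: 0.0
```

Call:
move_arm --moves '[[1,[0.1,0,0],0],[1,[0.2,0,0],0],[1,[0.3,0,0],0],[1,[0.4,0,0],0],[1,[0.5,0,0],0],[1,[0.5,0,0],0]]'

```text
time: 22.6
position: [0.5961, -0.3441, 0.0785]
tcp_rot: [0.913, 0.409, -0.001, 0.0]
contact_force: [-3.7, -4.5, 1.0]
finger_gap: 0.0004
finger_force: 2.6
```

Run:
```python
from h import *
s=manip.observe(); print(s["time"],Rb.T@(s["position"][:2]-o),Rb.T@s["contact_force"][:2])
```

```text
22.6 [ 0.02986144 -0.01000269] [ 0.19839024 -5.7992998 ]
```

Call:
move_arm --moves '[[1,[0.1,0,0],0],[1,[0.2,0,0],0],[1,[0.2,0,0],0],[1,[-0.5,0,0],0],[1,[-2.5,0,0],0],[1,[-6,0,-4],0],[1,[-8,0,-9],0],[1,[-8,0,-10],0],[1,[-8,0,-10],0],[1,[-8,0,-10],0]]'

```text
time: 23.85
position: [0.5443, -0.4005, 0.1767]
tcp_rot: [0.912, 0.41, -0.0, -0.002]
contact_force: [0.5, -0.2, -0.1]
finger_gap: 0.0003
finger_force: 0.0
```

Run:
```python
from h import *; import pickle
c=cam("wrist"); pickle.dump(c,open("w5.pkl","wb"))
print(manip.observe()["position"])
cv2.imwrite("pics/w5.png",cv2.resize(c["img"][:260,180:480,::-1],None,fx=2.2,fy=2.2,interpolation=cv2.INTER_CUBIC))
```

```text
[ 0.544268   -0.40061179  0.17650137]
```

View pics/w5.png

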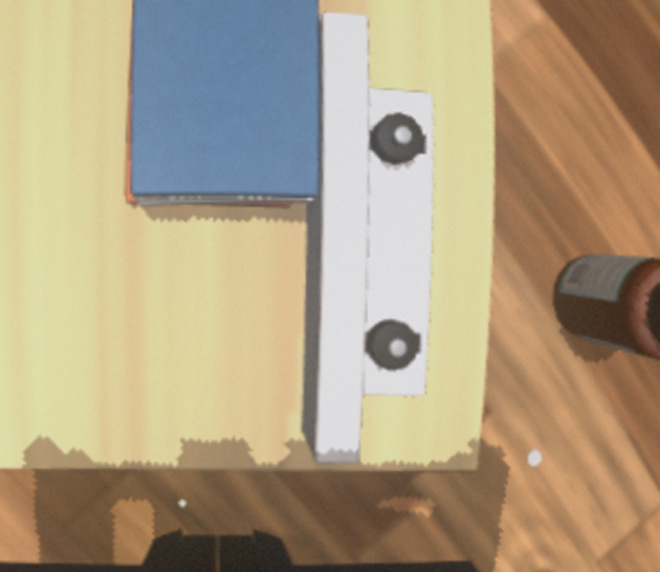

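The top tile looks square, but a thin terracotta strip shows on its −x side, at u≈128 against 132. I'll check from that side.

Run:
```python
from h import *
bplan(-.08,-.075,.16)
```

```text
[ 0.47069062 -0.32008392]
t 23.9 shift [  1.14 -10.84   1.69] turn -0.002 cur -0.725
```

Call:
move_arm --moves '[[1,[1.1,-10.8,0],0],[1,[1.1,-10.8,1.7],0],[1,[1.1,-10.8,1.7],0],[1,[1.1,-10.8,1.7],0]]'

```text
time: 24.4
position: [0.4718, -0.3223, 0.1609]
tcp_rot: [0.912, 0.41, 0.0, 0.0]
contact_force: [0.5, -0.1, 0.2]
finger_gap: 0.0006
finger_force: 0.0
```

Run:
```python
from h import *; import pickle
c=cam("wrist"); pickle.dump(c,open("w6.pkl","wb"))
from itertools import product
def proj(bx,by,z):
    w=np.array([*(Rb@[bx,by]+o),z]); p=c["R"]@w+c["t"]; r=np.hypot(p[0],p[1]); a=np.arctan2(r,p[2]); return (c["c"]+c["f"]*a*p[:2]/r)
C=[proj(x,y,z) for x,y,z in product((.004,.060),(-.001,.087),(.045,.01))]; print(np.round(C))
lo=np.min(C,0).astype(int)-12; hi=np.max(C,0).astype(int)+12; lo=np.maximum(lo,0); print(lo,hi)
im=c["img"][lo[1]:hi[1],lo[0]:hi[0],::-1]; k=min(800/im.shape[1],600/im.shape[0])*.99; print(k)
cv2.imwrite("pics/w6.png",cv2.resize(im,None,fx=k,fy=k,interpolation=cv2.INTER_CUBIC))
```

```text
[[408. 112.]
 [390. 112.]
 [405. -16.]
 [388.  -0.]
 [479. 120.]
 [455. 118.]
 [476.  -1.]
 [453.  11.]]
[376   0] [490 131]
4.534351145038167
```

View pics/w6.png

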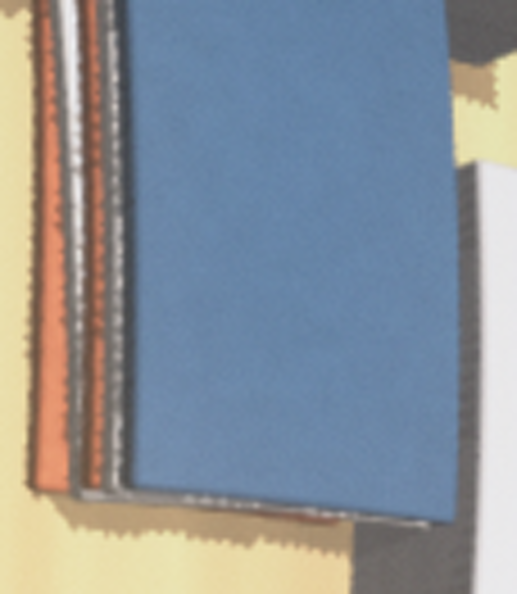

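The bottom tile's strip, at u 35–70, is wider than the other tiles' edges and tapers. So the bottom tile sticks out at its −y end, and the finger probably only grazed it. I'll tap again with the fingers lower.

Run:
```python
from h import *
bplan(-.04,.02,.0755)
```

```text
[ 0.56354807 -0.27533468]
t 24.45 shift [9.62 3.65 8.58] turn -0.003 cur -0.727
```

Call:
move_arm --moves '[[1,[5,3,0],0],[1,[9.6,3.6,0],0],[1,[9.6,3.6,4],0],[1,[9.6,3.6,7],0],[1,[9.6,3.6,8.2],0],[1,[9.6,3.6,8.5],0],[1,[9.6,3.6,8.5],0],[1,[9.6,3.6,8.5],0]]'

```text
time: 25.45
position: [0.5623, -0.2749, 0.0776]
tcp_rot: [0.912, 0.409, 0.001, 0.001]
contact_force: [-0.0, 0.8, 0.7]
finger_gap: 0.0007
finger_force: 0.0
```

Run:
```python
from h import *
s=manip.observe(); print(s["time"],s["position"][2],Rb.T@(s["position"][:2]-o),Rb.T@s["contact_force"][:2],s["contact_force"])
```

```text
25.45 0.07755544931457181 [-0.04121363  0.01953553] [-0.55692705  0.57609375] [-0.03627228  0.80045991  0.67956919]
```

Call:
move_arm --moves '[[1,[0,0,0.1],0],[1,[0,0,0.2],0],[1,[0,0,0.25],0],[1,[0,0,0.25],0],[1,[0,0,0.25],0]]'

```text
time: 26.08
position: [0.5618, -0.2745, 0.0745]
tcp_rot: [0.912, 0.409, 0.0, 0.0]
contact_force: [-1.6, -0.3, 6.2]
finger_gap: 0.0
finger_force: 2.7
```

Call:
move_arm --moves '[[1,[0,0,-0.1],0],[1,[0,0.6,-0.1],0],[1,[0,1.2,-0.1],0],[1,[0,1.7,-0.1],0],[1,[0,2.0,-0.1],0],[1,[0,2.3,-0.1],0],[1,[0,2.5,-0.1],0],[1,[0,2.7,-0.1],0],[1,[0,2.8,-0.1],0],[1,[0,2.8,-0.1],0]]'

```text
time: 27.32
position: [0.5818, -0.2928, 0.0747]
tcp_rot: [0.912, 0.409, -0.001, -0.001]
contact_force: [-2.6, 1.8, 1.7]
finger_gap: 0.0003
finger_force: 1.4
```

Run:
```python
from h import *
s=manip.observe(); print(s["time"],s["position"][2],Rb.T@(s["position"][:2]-o),Rb.T@s["contact_force"][:2],s["contact_force"])
```

```text
27.325 0.07469829769469608 [-0.01473583  0.01900334] [-3.11013786 -0.38542319] [-2.58671309  1.7693004   1.72889091]
```

Call:
move_arm --moves '[[1,[0,0.1,-0.05],0],[1,[0,0.2,-0.05],0],[1,[0,0.3,-0.05],0],[1,[0,0.4,-0.05],0],[1,[0,0.4,-0.05],0]]'

```text
time: 27.95
position: [0.5829, -0.2936, 0.075]
tcp_rot: [0.912, 0.41, -0.002, -0.003]
contact_force: [-8.5, 5.0, 5.6]
finger_gap: 0.0004
finger_force: 5.1
```

Run:
```python
from h import *
s=manip.observe(); print(s["time"],s["position"][2],Rb.T@(s["position"][:2]-o),Rb.T@s["contact_force"][:2],s["contact_force"])
```

```text
27.95 0.07496428889529386 [-0.01337753  0.01911311] [-9.65462727 -1.91928249] [-8.50815174  4.95043705  5.56777963]
```

Call:
move_arm --moves '[[1,[0,-1.2,0],0],[1,[4.2,-1.2,0],0],[1,[4.2,-1.2,0],0],[1,[4.2,-0.7,0],0],[1,[4.2,-0.4,0],0],[1,[4.2,-0.2,0],0],[1,[4.2,0,0],0],[1,[4.2,0,0],0]]'

```text
time: 28.95
position: [0.6103, -0.263, 0.0749]
tcp_rot: [0.912, 0.409, -0.003, -0.003]
contact_force: [-7.9, 5.6, 6.1]
finger_gap: 0.0008
finger_force: 4.6
```

Run:
```python
from h import *
s=manip.observe(); print(s["time"],s["position"][2],Rb.T@(s["position"][:2]-o),Rb.T@s["contact_force"][:2],s["contact_force"])
```

```text
28.95 0.07487040703890954 [-0.0130931  0.0601526] [-9.63833865 -0.99709565] [-7.88564897  5.63101341  6.11004626]
```

Both ends are firm at the same x. Now a low tap in y: back out, go round, and push to y ≈ −10 mm.

Call:
move_arm --moves '[[1,[0,-0.7,0],0],[1,[0,-2.5,0],0],[1,[-5,-2.5,0],0],[1,[-9.2,-2.5,0],0],[1,[-9.2,0,0],0],[1,[-9.2,4,0],0],[1,[-9.2,4,0],0],[1,[-8.4,4,0],0],[1,[-7.8,4,0],0],[1,[-7.4,4,0],0]]'

```text
time: 30.2
position: [0.5945, -0.3447, 0.0754]
tcp_rot: [0.912, 0.41, 0.0, -0.0]
contact_force: [-0.5, 0.0, 0.1]
finger_gap: 0.0004
finger_force: 0.0
```

Call:
move_arm --moves '[[1,[0.1,0,0],0],[1,[0.2,0,0],0],[1,[0.3,0,0],0],[1,[0.4,0,0],0],[1,[0.5,0,0],0],[1,[0.5,0,0],0]]'

```text
time: 30.95
position: [0.5961, -0.3439, 0.0754]
tcp_rot: [0.913, 0.409, -0.001, 0.0]
contact_force: [-3.5, -3.7, 1.9]
finger_gap: 0.0001
finger_force: 2.6
```

Run:
```python
from h import *
s=manip.observe(); print(s["time"],s["position"][2],Rb.T@(s["position"][:2]-o),Rb.T@s["contact_force"][:2],s["contact_force"])
```

```text
30.95 0.07541250299306526 [ 0.0297941  -0.00984064] [-0.23118255 -5.09198422] [-3.54312499 -3.66442546  1.94743044]
```

Call:
move_arm --moves '[[1,[0.2,0,0],0],[1,[0.4,0,0],0],[1,[0.4,0,0],0],[1,[-0.6,0,0],0],[1,[-2.5,0,0],0],[1,[-2.5,-4,0],0],[1,[-2.5,-7,0],0],[1,[1,-7,0],0],[1,[4,-7,0],0],[1,[4,-6,0],0]]'

```text
time: 32.2
position: [0.5815, -0.269, 0.0754]
tcp_rot: [0.911, 0.412, 0.002, -0.001]
contact_force: [-0.1, -1.3, -0.3]
finger_gap: 0.0004
finger_force: 0.0
```

Call:
move_arm --moves '[[1,[0,0.4,0],0],[1,[0,0.8,0],0],[1,[0,1.1,0],0],[1,[0,1.4,0],0],[1,[0,1.7,0],0],[1,[0,1.9,0],0],[1,[0,2.0,0],0],[1,[0,2.0,0],0]]'

```text
time: 33.2
position: [0.5916, -0.2839, 0.075]
tcp_rot: [0.912, 0.41, -0.002, -0.003]
contact_force: [-6.8, 4.6, 5.3]
finger_gap: 0.0004
finger_force: 4.1
```

Run:
```python
from h import *
s=manip.observe(); print(s["time"],s["position"][2],Rb.T@(s["position"][:2]-o),Rb.T@s["contact_force"][:2],s["contact_force"])
```

```text
33.2 0.07495046906520761 [-0.01332771  0.03215003] [-8.13343344 -0.99076101] [-6.75324161  4.63983563  5.27446982]
```

Call:
move_arm --moves '[[1,[0,-0.7,0],0],[1,[0,-3.5,0],0],[1,[-4,-5,-5],0],[1,[-8,-5,-11],0],[1,[-9,-5,-13],0],[1,[-9,-5,-13],0],[1,[-9,-5,-13],0]]'

```text
time: 34.08
position: [0.4975, -0.3191, 0.2048]
tcp_rot: [0.912, 0.41, 0.0, -0.0]
contact_force: [-0.2, 0.2, 0.2]
finger_gap: 0.0005
finger_force: 0.0
```

Run:
```python
from h import *; import pickle
c=cam("wrist"); pickle.dump(c,open("w7.pkl","wb"))
from itertools import product
def proj(bx,by,z):
    w=np.array([*(Rb@[bx,by]+o),z]); p=c["R"]@w+c["t"]; r=np.hypot(p[0],p[1]); a=np.arctan2(r,p[2]); return (c["c"]+c["f"]*a*p[:2]/r)
C=[proj(x,y,z) for x,y,z in product((.004,.060),(-.001,.087),(.045,.01))]; print(np.round(C))
lo=np.min(C,0).astype(int)-12; hi=np.max(C,0).astype(int)+12; lo=np.maximum(lo,0); print(lo,hi)
im=c["img"][lo[1]:hi[1],lo[0]:hi[0],::-1]; k=min(800/im.shape[1],600/im.shape[0])*.99; print(k)
cv2.imwrite("pics/w7.png",cv2.resize(im,None,fx=k,fy=k,interpolation=cv2.INTER_CUBIC))
```

```text
[[364. 137.]
 [354. 134.]
 [365.  24.]
 [354.  34.]
 [430. 140.]
 [413. 137.]
 [431.  33.]
 [414.  41.]]
[341  11] [442 152]
4.212765957446808
```

View pics/w7.png

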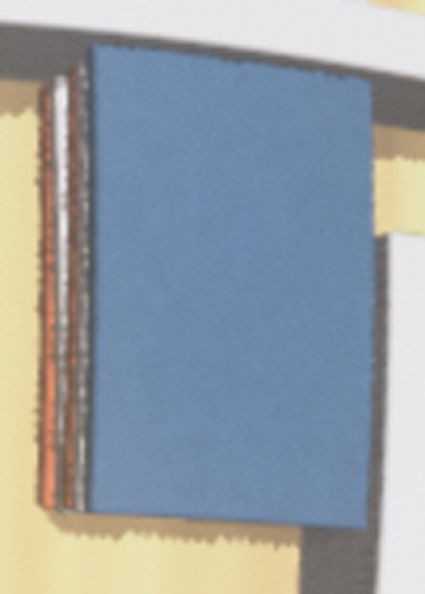

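Run:
```python
from h import *; import pickle
from scipy.ndimage import gaussian_filter1d
c=pickle.load(open("w7.pkl","rb")); k=4.2128
b=lambda u,v,z:(Rb.T@(px2w(c,(341+u/k-.4,11+v/k-.4),z)[:2]-o)*1000).round(1)
for n,z,pts in[("blue top",.045,[(93,60),(91,505)]),("t5/4",.038,[(80,75),(77,508)]),("t4/3",.031,[(69,75),(64,508)]),("t2/1",.017,[(55,85),(56,508)]),("t1 base",.01,[(42,95),(39,505)])]: print(n,[b(*p,z) for p in pts])
print("-y edges: blue",b(93,512,.045),"t1",b(40,508,.01),b(55,510,.017))
hsv=cv2.cvtColor(c["img"],cv2.COLOR_RGB2HSV)
for v in(40,60,80,100,120,128): print(v,[tuple(map(int,x)) for x in c["img"][v,347:366]])
```

```text
blue top [array([ 2.5, 86.1]), array([2.2, 3.7])]
t5/4 [array([ 1.8, 84.9]), array([1.3, 2.7])]
t4/3 [array([ 1.4, 86.8]), array([0.5, 2.4])]
t2/1 [array([ 1.9, 88.4]), array([2.2, 1.7])]
t1 base [array([ 0.7, 87.9]), array([0.3, 1.9])]
-y edges: blue [2.6 2.4] t1 [0.5 1.3] [2.  1.3]
40 [(231, 217, 168), (230, 215, 165), (223, 205, 158), (174, 151, 120), (142, 104, 88), (137, 104, 91), (130, 118, 116), (193, 187, 185), (226, 226, 228), (205, 200, 202), (136, 116, 113), (148, 104, 90), (120, 106, 102), (119, 114, 113), (123, 120, 123), (90, 93, 99), (94, 108, 127), (108, 134, 161), (117, 143, 174)]
60 [(230, 216, 164), (231, 216, 165), (228, 212, 162), (181, 157, 122), (133, 101, 81), (181, 119, 94), (142, 113, 99), (148, 141, 136), (199, 192, 187), (174, 166, 160), (133, 112, 103), (142, 102, 86), (125, 108, 103), (126, 120, 117), (150, 148, 144), (91, 91, 96), (90, 103, 119), (107, 131, 159), (112, 139, 170)]
80 [(232, 216, 165), (232, 215, 165), (227, 209, 158), (165, 139, 108), (142, 102, 81), (186, 122, 95), (180, 125, 104), (140, 123, 114), (195, 185, 181), (187, 177, 174), (123
[... 396 characters left out ...]
(89, 92, 96), (99, 113, 132), (111, 133, 162), (117, 142, 173)]
120 [(233, 215, 164), (233, 216, 165), (227, 208, 156), (141, 115, 91), (159, 110, 86), (216, 139, 107), (214, 142, 112), (149, 122, 105), (120, 106, 95), (121, 96, 81), (160, 111, 88), (144, 113, 97), (137, 128, 122), (173, 167, 163), (109, 107, 105), (94, 100, 107), (111, 131, 154), (120, 144, 173), (122, 145, 175)]
128 [(233, 215, 164), (231, 213, 160), (201, 173, 132), (148, 119, 94), (191, 126, 96), (222, 146, 110), (184, 127, 99), (127, 111, 99), (119, 105, 90), (125, 95, 76), (141, 107, 88), (128, 113, 99), (149, 140, 134), (145, 138, 133), (101, 99, 96), (104, 115, 129), (119, 139, 165), (122, 143, 172), (121, 144, 174)]
```

Small residual turns remain: tile 1 sticks out about 1.5 mm at its −y end, and tile 2 by a similar amount at its +y end. I'll tap once near each end of the long side.

Run:
```python
from h import *
bplan(-.03,.009,.0755)
```

```text
[ 0.56376533 -0.29019916]
t 34.125 shift [ 6.52  3.1  12.88] turn -0.002 cur -0.725
```

Call:
move_arm --moves '[[1,[6.5,2,4],0],[1,[6.5,3.0,9],0],[1,[6.5,3.0,12],0],[1,[6.5,3.0,12.8],0],[1,[6.5,3.0,12.9],0],[1,[6.5,3.0,12.9],0],[1,[6.5,3.4,12.9],0],[1,[6.5,3.8,12.9],0],[1,[6.5,4.1,12.9],0],[1,[6.5,4.4,12.9],0]]'

```text
time: 35.38
position: [0.5733, -0.3009, 0.0765]
tcp_rot: [0.912, 0.409, 0.0, 0.0]
contact_force: [-0.1, -0.6, -0.0]
finger_gap: 0.0003
finger_force: 0.0
```

Run:
```python
from h import *
s=manip.observe(); print(s["time"],s["position"][2],Rb.T@(s["position"][:2]-o),Rb.T@s["contact_force"][:2],s["contact_force"])
```

```text
35.375 0.07647362837341723 [-0.0157832  0.0073164] [ 0.31545603 -0.54086751] [-0.12144431 -0.61424869 -0.00511696]
```

Call:
move_arm --moves '[[1,[0,0.1,0.1],0],[1,[0,0.2,0.1],0],[1,[0,0.3,0.1],0],[1,[0,0.4,0.1],0],[1,[0,0.5,0.1],0],[1,[0,0.6,0.1],0],[1,[0,0.6,0.1],0]]'

```text
time: 36.25
position: [0.5751, -0.3024, 0.075]
tcp_rot: [0.912, 0.41, -0.002, -0.003]
contact_force: [-6.4, 6.2, 5.7]
finger_gap: 0.0003
finger_force: 4.6
```

Run:
```python
from h import *
s=manip.observe(); print(s["time"],s["position"][2],Rb.T@(s["position"][:2]-o),Rb.T@s["contact_force"][:2],s["contact_force"])
```

```text
36.25 0.07504797495787308 [-0.01343928  0.00730438] [-8.86015912  0.4011855 ] [-6.37688973  6.16430424  5.70255139]
```

Call:
move_arm --moves '[[1,[0,0.2,0],0],[1,[0,0.2,0],0],[1,[0,-1.2,0],0],[1,[3.5,-1.2,0],0],[1,[6.5,-1.2,0],0],[1,[6.5,-0.8,0],0],[1,[6.5,-0.5,0],0],[1,[6.5,-0.2,0],0],[1,[6.5,0.1,0],0],[1,[6.5,0.2,0],0]]'

```text
time: 37.5
position: [0.6177, -0.2552, 0.0748]
tcp_rot: [0.912, 0.409, -0.003, -0.005]
contact_force: [-10.7, 9.1, 10.7]
finger_gap: 0.0005
finger_force: 7.2
```

Run:
```python
from h import *
s=manip.observe(); print(s["time"],s["position"][2],Rb.T@(s["position"][:2]-o),Rb.T@s["contact_force"][:2],s["contact_force"])
```

```text
37.5 0.07476987275650313 [-0.01268383  0.07092646] [-14.01803499  -0.30018812] [-10.70786724   9.05190572  10.69735596]
```

Call:
move_arm --moves '[[1,[0,-0.7,0],0],[1,[0,-3.5,0],0],[1,[-4,-5,-5],0],[1,[-9,-5,-11],0],[1,[-12.8,-5,-13],0],[1,[-12.8,-5,-13],0],[1,[-12.8,-5,-13],0],[1,[-12.8,-5,-13],0]]'

```text
time: 38.5
position: [0.5005, -0.3185, 0.2045]
tcp_rot: [0.912, 0.41, 0.0, -0.001]
contact_force: [-0.3, -0.7, -0.6]
finger_gap: 0.0004
finger_force: 0.0
```

Run:
```python
from h import *; import pickle
c=cam("wrist"); pickle.dump(c,open("w8.pkl","wb"))
s=manip.observe(); print(s["position"],Rb.T@(s["position"][:2]-o))
def proj(bx,by,z):
    w=np.array([*(Rb@[bx,by]+o),z]); p=c["R"]@w+c["t"]; r=np.hypot(p[0],p[1]); a=np.arctan2(r,p[2]); return (c["c"]+c["f"]*a*p[:2]/r)
print([proj(.0025,y,z).round(1).tolist() for y in(.003,.087) for z in(.045,.038,.031,.024,.017,.01)])
v0=int(proj(.0025,.003,.03)[1]); v1=int(proj(.0025,.087,.03)[1]); u=int(proj(.0025,.045,.01)[0])
for v in np.linspace(v1+6,v0-6,6).astype(int): print(v,u-5,[tuple(map(int,x)) for x in c["img"][v,u-5:u+15]])
q=int(proj(.03,0,.01)[0])
for uu in(q-12,q,q+10): print("col",uu,v0-6,[tuple(map(int,x)) for x in c["img"][v0-6:v0+8,uu]])
```

```text
[ 0.5005069  -0.31845384  0.2044069 ] [-0.05872574 -0.05404591]
[[360.5, 134.6], [358.3, 134.1], [356.2, 133.6], [354.2, 133.1], [352.4, 132.6], [350.6, 132.2], [360.8, 26.4], [358.6, 28.7], [356.6, 30.9], [354.6, 32.9], [352.7, 34.9], [351.0, 36.8]]
37 346 [(174, 149, 119), (172, 149, 118), (153, 130, 104), (127, 100, 86), (167, 112, 94), (134, 112, 106), (145, 138, 136), (222, 219, 218), (226, 225, 227), (184, 179, 182), (120, 103, 97), (135, 107, 97), (123, 115, 113), (129, 126, 126), (86, 90, 96), (91, 106, 124), (106, 129, 157), (115, 141, 174), (112, 141, 173), (112, 142, 173)]
55 346 [(231, 216, 165), (229, 213, 162), (204, 181, 140), (137, 112, 91), (161, 110, 88), (188, 128, 104), (142, 128, 123), (198, 192, 190), (225, 222, 223), (172, 163, 161), (112, 94, 88), (122, 98, 87), (121, 114, 111), (120, 117, 116), (91, 93, 97), (89, 102, 118), (102, 124, 150), (110, 137, 168), (111, 139, 170), (112, 139, 172)]
73 346 [(230, 215, 165), (228, 213, 161), (204, 180, 137), (138, 114, 90), (151, 104, 81), (155, 108, 89), (126, 112, 105), (160, 154, 149), (216, 213, 209), (158, 145, 13
[... 1231 characters left out ...]
 145, 174), (119, 145, 174), (117, 144, 173), (118, 143, 172), (120, 144, 174), (118, 144, 172), (114, 131, 154), (128, 123, 117), (175, 151, 121), (182, 155, 120), (184, 159, 122), (198, 175, 133)]
col 380 127 [(114, 140, 170), (116, 141, 172), (113, 139, 169), (114, 138, 167), (114, 138, 168), (115, 139, 168), (117, 140, 170), (115, 140, 169), (113, 135, 163), (113, 125, 143), (138, 129, 113), (171, 147, 116), (179, 152, 119), (176, 152, 117)]
col 390 127 [(115, 140, 172), (116, 141, 172), (113, 140, 171), (112, 139, 171), (113, 139, 170), (115, 141, 171), (114, 140, 170), (114, 139, 170), (114, 140, 169), (111, 132, 159), (117, 120, 126), (165, 143, 116), (177, 152, 120), (176, 150, 118)]
```

Tiles 1 and 2 still stand out about 1–2 mm along the whole −x face, so the finger backs probably taper near the tip. The y taps used the fingers' flat sides and came out flush. I'll turn the gripper 90° and push in x with the flat sides, the two fingers spread.

Run:
```python
from h import *
print(manip.observe()["qpos"].round(2))
bplan(-.03,.043,.19,th-np.pi/2)
bplan(-.03,.043,.0755,th+np.pi/2)
```

```text
[ 0.45  0.78  0.07  1.76 -0.09  0.61 -0.15]
[ 0.58626609 -0.26470964]
t 38.55 shift [9.71 2.86 1.44] turn 1.569 cur -0.725
[ 0.58626609 -0.26470964]
t 38.55 shift [ 9.7   2.88 12.89] turn -1.572 cur -0.725
```

Call:
move_arm --moves '[[0.1,[0,0,0],0.18],[0.1,[2,0,0],0.36],[0.1,[4,0,0],0.54],[0.1,[6,1,0],0.72],[0.1,[8,2,0],0.9],[0.1,[9.7,2.5,0],1.08],[0.1,[9.7,2.5,1.4],1.26],[0.1,[9.7,2.5,1.4],1.44],[0.1,[9.7,2.5,1.4],1.57],[0.1,[9.7,2.5,1.4],1.57]]' --grip_force 20

```text
time: 39.8
position: [0.5833, -0.2627, 0.1903]
tcp_rot: [0.935, -0.354, -0.001, 0.0]
contact_force: [0.1, 0.5, -0.6]
finger_gap: 0.0397
finger_force: 0.0
```

Run:
```python
from h import *
print(manip.observe()["qpos"].round(2),manip.observe()["finger_gap"])
bplan(-.03,.043,.0755,th-np.pi/2)
```

```text
[ 0.08  0.92  0.54  1.63 -0.62  0.77 -1.4 ] 0.03970479691032214
[ 0.58626609 -0.26470964]
t 39.8 shift [ 0.37 -0.05 11.48] turn 0.0 cur -2.294
```

Descend at x ≈ −33 mm, where the finger face is at about −24, then push along tool +x.

Call:
move_arm --moves '[[0.1,[0,0,5],0],[0.1,[0,0,9],0],[0.1,[0,0,11],0],[0.1,[0,0,11.5],0],[0.1,[0,0,11.5],0],[0.1,[0.5,0,11.5],0],[0.1,[1,0,11.5],0],[0.1,[1.5,0,11.5],0],[0.1,[1.9,0,11.5],0],[0.1,[2.2,0,11.5],0]]'

```text
time: 41.05
position: [0.5996, -0.2788, 0.0764]
tcp_rot: [0.935, -0.355, -0.0, -0.0]
contact_force: [0.6, -0.9, 0.2]
finger_gap: 0.0393
finger_force: 0.0
```

Run:
```python
from h import *
s=manip.observe(); print(s["time"],s["position"][2],Rb.T@(s["position"][:2]-o),Rb.T@s["contact_force"][:2],s["contact_force"])
```

```text
41.05 0.07639158039644844 [-0.0106803   0.04129481] [ 1.04952265 -0.21099012] [ 0.64718805 -0.85273809  0.16449573]
```

Call:
move_arm --moves '[[0.1,[0.1,0,0],0],[0.1,[0.2,0,0],0],[0.1,[0.3,0,0],0],[0.1,[0.4,0,0],0],[0.1,[0.5,0,0],0],[0.1,[0.6,0,0],0],[0.1,[0.7,0,0],0],[0.1,[0.7,0,0],0]]'

```text
time: 42.05
position: [0.6022, -0.2809, 0.0758]
tcp_rot: [0.935, -0.355, -0.004, -0.002]
contact_force: [-7.6, 5.8, 6.1]
finger_gap: 0.0395
finger_force: 5.1
```

Run:
```python
from h import *
s=manip.observe(); print(s["time"],s["position"][2],Rb.T@(s["position"][:2]-o),Rb.T@s["contact_force"][:2],s["contact_force"],s["ft_torque"])
```

```text
42.05 0.07575650504321563 [-0.00738727  0.04141613] [-9.5498537 -0.6631575] [-7.59831657  5.82280593  6.06803224] [ 1.35034517  1.66867079 -0.19599554]
```

Call:
move_arm --moves '[[0.1,[0.1,0,0],0],[0.1,[0.3,0,0],0],[0.1,[0.3,0,0],0],[0.1,[0.3,0,0],0]]'

```text
time: 42.55
position: [0.6025, -0.281, 0.0752]
tcp_rot: [0.935, -0.356, -0.007, -0.003]
contact_force: [-12.7, 10.2, 9.1]
finger_gap: 0.0393
finger_force: 7.9
```

Call:
move_arm --moves '[[0.1,[-1,0,0],0],[0.1,[-3.5,0,0],0],[0.1,[-4.5,3,-5],-0.18],[0.1,[-5,6,-9],-0.36],[0.1,[-5,9,-12.9],-0.54],[0.1,[-5,9.5,-12.9],-0.72],[0.1,[-5,9.5,-12.9],-0.9],[0.1,[-5,9.5,-12.9],-1.08],[0.1,[-5,9.5,-12.9],-1.26],[0.1,[-5,9.5,-12.9],-1.44]]'

```text
time: 43.8
position: [0.5074, -0.3242, 0.206]
tcp_rot: [0.936, 0.352, 0.001, 0.002]
contact_force: [-0.1, -0.4, -0.5]
finger_gap: 0.0397
finger_force: 0.0
```

Call:
move_arm --moves '[[1,[0,0,0],-0.13],[1,[0,0,0],-0.13],[1,[0,0,0],-0.13]]'

```text
time: 44.18
position: [0.5069, -0.3235, 0.2056]
tcp_rot: [0.913, 0.408, 0.0, 0.001]
contact_force: [0.3, 0.2, -0.6]
finger_gap: 0.012
finger_force: 0.0
```

```bash
cat > prof.py <<'E'
from h import *
c=cam("wrist")
s=manip.observe(); print(s["time"],s["position"],Rb.T@(s["position"][:2]-o))
def proj(bx,by,z):
    w=np.array([*(Rb@[bx,by]+o),z]); p=c["R"]@w+c["t"]; r=np.hypot(p[0],p[1]); a=np.arctan2(r,p[2]); return (c["c"]+c["f"]*a*p[:2]/r)
v0=int(proj(.0025,.003,.03)[1]); v1=int(proj(.0025,.087,.03)[1]); u=int(proj(.0025,.045,.01)[0])
print([proj(.0025,y,z).round(1).tolist() for y in(.003,.087) for z in(.045,.038,.031,.024,.017,.01)])
for v in np.linspace(v1+6,v0-6,5).astype(int): print(v,u-3,[tuple(map(int,x)) for x in c["img"][v,u-3:u+15]])
E
python3 prof.py
```

```text
44.225 [ 0.50675623 -0.32338613  0.20554898] [-0.05077655 -0.05360788]
[[348.8, 134.2], [346.9, 133.7], [345.1, 133.2], [343.4, 132.7], [341.7, 132.3], [340.2, 131.8], [348.6, 25.9], [346.7, 28.2], [344.9, 30.4], [343.2, 32.5], [341.6, 34.5], [340.1, 36.4]]
36 337 [(170, 147, 116), (170, 146, 117), (163, 141, 114), (118, 98, 84), (106, 92, 85), (120, 111, 105), (148, 139, 134), (120, 105, 98), (121, 97, 90), (114, 110, 108), (112, 112, 112), (87, 94, 103), (96, 113, 135), (109, 136, 166), (113, 141, 173), (112, 141, 171), (113, 140, 171), (111, 140, 172)]
58 337 [(228, 213, 163), (228, 214, 164), (225, 208, 158), (181, 160, 124), (128, 103, 86), (121, 111, 105), (161, 153, 150), (128, 110, 104), (106, 90, 82), (113, 105, 100), (109, 107, 106), (90, 94, 99), (94, 109, 129), (107, 133, 162), (109, 139, 169), (113, 141, 172), (112, 140, 170), (111, 140, 172)]
81 337 [(229, 214, 163), (230, 214, 164), (225, 208, 158), (179, 157, 121), (122, 102, 84), (130, 105, 94), (122, 112, 103), (119, 104, 94), (116, 96, 84), (113, 102, 96), (103, 102, 101), (81, 86, 90), (94, 108, 123), (107, 130, 157), (112, 138, 168), (111, 138, 170), (110, 139, 169), (112, 140, 170)]
104 337 [(229, 213, 161), (230, 214, 163), (225, 207, 157), (152, 130, 101), (117, 94, 78), (121, 108, 98), (122, 112, 103), (114, 93, 79), (117, 97, 85), (114, 110, 102), (100, 99, 94), (86, 90, 92), (97, 113, 132), (115, 139, 166), (114, 140, 169), (114, 140, 171), (115, 141, 171), (114, 141, 171)]
127 337 [(231, 213, 162), (228, 210, 158), (185, 162, 122), (132, 107, 86), (125, 99, 82), (121, 111, 102), (127, 114, 103), (119, 97, 82), (123, 105, 91), (125, 120, 113), (107, 106, 105), (98, 105, 114), (108, 127, 148), (116, 140, 169), (118, 144, 173), (118, 143, 172), (116, 142, 170), (116, 143, 172)]
```

The −x face is now flush: the base-to-top spread is 8.8 px against 8.6 expected, with no ledges. I'll check the −y face the same way.

Call:
move_arm --moves '[[1,[-4,4,0],0],[1,[-7.5,8,0],0],[1,[-7.5,8,0],0],[1,[-7.5,8,0],0],[1,[-7.5,8,0],0]]'

```text
time: 44.85
position: [0.517, -0.4302, 0.2052]
tcp_rot: [0.912, 0.41, 0.0, -0.001]
contact_force: [-0.1, 0.4, -0.1]
finger_gap: 0.0005
finger_force: 0.0
```

Run:
```python
from h import *
c=cam("wrist"); s=manip.observe(); print(s["time"],Rb.T@(s["position"][:2]-o))
def proj(bx,by,z):
    w=np.array([*(Rb@[bx,by]+o),z]); p=c["R"]@w+c["t"]; r=np.hypot(p[0],p[1]); a=np.arctan2(r,p[2]); return (c["c"]+c["f"]*a*p[:2]/r)
print([proj(.03,.0015,z).round(1).tolist() for z in(.045,.038,.031,.024,.017,.01)])
v=int(proj(.03,.0015,.045)[1])
for x in(.008,.02,.03,.04,.052):
    u=int(proj(x,.0015,.03)[0]); print(u,v-6,[tuple(map(int,q)) for q in c["img"][v-6:v+16,u]])
```

```text
44.9 [ 0.02772349 -0.12704085]
[[282.5, 39.1], [282.4, 41.2], [282.3, 43.2], [282.2, 45.1], [282.2, 46.9], [282.1, 48.6]]
254 33 [(129, 159, 195), (130, 160, 194), (129, 159, 195), (129, 160, 195), (131, 161, 196), (115, 139, 166), (95, 105, 116), (94, 94, 92), (129, 126, 122), (119, 112, 105), (114, 99, 90), (115, 97, 83), (141, 128, 120), (121, 113, 105), (115, 99, 87), (118, 97, 78), (166, 140, 108), (185, 158, 121), (186, 160, 122), (186, 159, 122), (185, 160, 122), (198, 175, 133)]
269 33 [(122, 152, 188), (126, 154, 191), (126, 156, 192), (126, 155, 191), (123, 154, 189), (109, 131, 158), (90, 97, 107), (88, 87, 89), (130, 125, 122), (118, 111, 105), (113, 95, 85), (116, 98, 86), (132, 119, 114), (116, 108, 102), (115, 95, 81), (131, 107, 87), (170, 144, 112), (182, 156, 120), (185, 158, 122), (187, 162, 125), (203, 180, 137), (225, 214, 163)]
282 33 [(122, 154, 190), (124, 156, 193), (124, 155, 192), (124, 155, 191), (120, 150, 186), (106, 130, 156), (87, 94, 107), (89, 89, 90), (128, 125, 123), (116, 111, 108), (112, 98, 90), (111, 91, 82), (120, 109, 102), (116, 108, 102), (
[... 171 characters left out ...]
), (121, 152, 186), (120, 151, 186), (120, 151, 184), (108, 133, 161), (88, 99, 116), (88, 88, 93), (131, 128, 128), (120, 113, 111), (112, 98, 92), (109, 90, 83), (122, 109, 102), (116, 109, 104), (119, 97, 89), (121, 98, 85), (162, 136, 109), (175, 151, 120), (177, 152, 121), (176, 151, 119), (180, 155, 121), (211, 186, 144)]
310 33 [(119, 150, 185), (118, 149, 185), (120, 150, 185), (119, 149, 184), (124, 153, 188), (115, 142, 175), (99, 116, 138), (84, 88, 96), (104, 105, 108), (126, 121, 120), (113, 103, 101), (110, 92, 86), (115, 96, 91), (115, 109, 106), (113, 101, 94), (115, 94, 86), (149, 125, 103), (167, 144, 116), (168, 145, 115), (168, 146, 116), (168, 145, 115), (167, 144, 115)]
```

The −y face is flush as well, with even layers of about 2 px and no ledges. The arm is clear, so I'm handing in.

```bash
python3 -c "
from cell import manip
print(manip.close_job())"
```

```text
the job is handed in; nothing more can be done
None
```

I laid the blue tile on top, squared the pile against both stops and handed the job in at about 45 s. The last camera checks showed the two open sides flush to within about 1 mm; the hand-in gave no verdict, and I did not re-measure the bottle, tin or candle.

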